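Snap the lid of the clay box shut, corner by corner

ROBOT

A 6-joint arm with a two-finger parallel gripper is mounted at the origin on a cart in front of the work surface, level with it; the furniture and walls round the work are solid. World frame = base frame: x ahead of the robot, y to its left, z up, the work surface at z = 0. Lengths are in m, angles in rad, forces in N, time in s.
With the tool pointing down it reaches from about 0.275 to 0.75 m from the base axis. Payload 10.2 kg.
Tool frame: the origin (TCP) lies at the very end of the fingers, on their centre line; the grasp point (between the pads) lies 19 mm behind it; z points along the fingers, y is the line along which they close (so a half turn about z gives the same grasp; the last joint's range is limited). The gripper opens to 88 mm and grips with 3 to 60 N. Pads are 18 mm wide; open, the fingers measure 123 mm over their backs; the gripper's body (75 mm by 187 mm) begins 45 mm behind the grasp point.
Start: joints at [-1.417, 0.313, 1.498, -0, 1.331, -0.223], TCP at [0.193, -0.488, 0.239] pointing down, gripper open.
Joint ranges: [-2.94, 2.94], [-0.97, 2.17], [0.19, 2.56], [-1.23, 4.37], [0.02, 3.11], [-2.88, 2.88]. Speed limits (rad/s): [2.39, 2.39, 3.01, 3.14, 3.14, 3.14].

INTERFACE

Orientations are given as a unit quaternion [x, y, z, w].
In Python, from bench import telemetry, cams, robot gives the robot as it stands.
- The arm moves only by the shell command python3 -m crank 'ROWS' [FORCE]. ROWS is a JSON object of lists of equal length, an entry for each row: "turn": the turn, a rotation vector about the world's x, y, z in rad, a list of three; "offset": the shift along the world's x, y, z in mm, a list of three; "fingers": the finger opening in mm, from 0 to 88.1. In form: {"turn": [[wx, wy, wz], ...], "offset": [[dx, dy, dz], ...], "fingers": [fingers, ...]}. A call has 1 to 5 rows; each row shifts and turns the commanded pose from where the row before left it; what a row does not reach is not made up. A row lasts 1/8 s, in which the tool goes at most 62.5 mm and 10.7 degrees, less where a joint would pass 70% of its speed; a pose out of reach is approached as far as the arm can. A call is refused whole if a number of a shift passes 62.5 or a number of a turn 0.188, either way. A call with a gripper value outside its range is refused whole. The fingers move at their own pace and stop on an object; FORCE is the grip in N (left out, the last holds). Time passes only in rows, so rows that do not move let the fingers close. It gives the time, the measured TCP pose, the force, the opening and the grip force at its end, in the units of the state.
- telemetry.get_state(): the state, without advancing time (a new reading comes with each control period).
- cams.camera(name): name is "scene" or "top"; returns the picture (384x512x3 uint8, blue, green, red); there is no depth.
- cams.camera_info(name): a dict with "fx", "fy", "cx", "cy" (pixels), "origin" and "attitude" of the camera in the world. Camera axes: x right, y down, z forward; pixel columns grow to the right and rows downward; lengths in m; the calibration is good to about 2 mm. A picture is of the moment at which its call begins. camera_info takes no time and is no camera call.
- robot.job_done(): hands the job in; it is judged then, once.
The state is a dict: "time": time; "qpos": joint angles; "qvel": joint speeds; "joint_torque": joint torques, N m; "eef_pos": TCP position; "tool_rot": TCP orientation; "wrist_force": force on the tool from outside, world axes, zero at the start; "torque": the same for the moment, N m; "gripper_width": opening from 0.0 (shut) to 1.0 (fully open); "finger_force": force on a finger pad.
Only numpy, scipy, OpenCV 4.12 (cv2) and the standard library are available. Lean on these libraries where they do the work, as an engineer would, in place of code of your own. Each camera call takes 0.05 s, during which the arm holds its last target. There are 200 camera calls.

TASK

The lid of the plastic clay box is only lying on its four catches. Press it shut with the fingertips, section by section: push down on the ribbed thumb pad at one corner after another, not on the middle of the lid, until that corner's catch snaps over the edge, so that in the end all four have clicked and the lid lies flush all round. Do not lift the lid off, and leave the things standing around the box where they are.

Things in the scene. Friction and masses are not known exactly. Their poses are not given: they have to be found in the camera images.
- clay_box: pale grey plastic tub, 132 mm (x) by 190 mm (y), rim 70 mm above the bench, heavy, does not move. Origin: centre of its underside; z up, x away from the robot within 25 degrees. On each long side, at y = +-62 mm, stands a springy catch, a tongue 24 mm wide and 87 mm tall, its outside 76 mm from the y axis; its sloping nose hooks over the lid's edge to 67 mm from that axis. Keep clear of the catches.
- lid: loose darker grey lid 140 x 198 mm, 3 mm thick, with a 20 mm lip inside the tub. Origin: centre of its underside; axes as the box's. At first it lies level on the catches' slopes, 11 mm above the rim. It is springy, so each corner goes down for itself: pressed 11 mm down at its pad (x +-50, y +-62 mm) with 8 to 15 N it passes the catch, drops on the rim and stays (1 mm play). Any order will do.
- pad_near_l (a point): top centre of the ribbed thumb pad (22 x 34 mm, 3 mm proud of the lid) at the lid's near left (-x, +y) corner; these names are in the box's frame. With the lid at rest on its catches the point is about 87 mm above the bench (82 to 88 mm while other corners are shut), with this corner snapped shut 76 to 78 mm.
- pad_near_r (a point): top centre of the ribbed thumb pad (22 x 34 mm, 3 mm proud of the lid) at the lid's near right (-x, -y) corner; these names are in the box's frame. With the lid at rest on its catches the point is about 87 mm above the bench (82 to 88 mm while other corners are shut), with this corner snapped shut 76 to 78 mm.
- pad_far_r (a point): top centre of the ribbed thumb pad (22 x 34 mm, 3 mm proud of the lid) at the lid's far right (+x, -y) corner; these names are in the box's frame. With the lid at rest on its catches the point is about 87 mm above the bench (82 to 88 mm while other corners are shut), with this corner snapped shut 76 to 78 mm.
- pad_far_l (a point): top centre of the ribbed thumb pad (22 x 34 mm, 3 mm proud of the lid) at the lid's far left (+x, +y) corner; these names are in the box's frame. With the lid at rest on its catches the point is about 87 mm above the bench (82 to 88 mm while other corners are shut), with this corner snapped shut 76 to 78 mm.
- jar_iron: bystander: glaze jar, 58 mm across, 74 mm tall, off the box's left end; origin under its centre
- stamp_b: bystander: turned wooden stamp, 29 mm across, 58 mm tall, off the box's left end; origin under its centre
- water_cup: bystander: white cup, 69 mm across, 79 mm tall, off the box's right end; origin under its centre
- stilt_a: bystander: three-armed kiln stilt, 53 x 51 x 18 mm, off the box's right end; origin under its centre
- sanding_block: bystander: sanding block 59 x 82 x 26 mm, near the bench edge right of the work; origin under its centre
- stamp_a: bystander: turned wooden stamp, 29 mm across, 58 mm tall, well to the right of the box; origin under its centre
- tape_roll: bystander: roll of tape, 64 mm across, 19 mm tall, behind and right of the box; origin under its centre

How it is judged:
By the outcome, as a careful person would: the job done as asked, in the order asked, and still so for the second after the job is handed in, with the robot touching nothing.
It also fails if it takes over 42 s, if anything falls off the work surface, if the arm or the gripper's body presses on something with over 40 N, if the wrist force passes 120 N, or if a joint passes its speed limit or range.

## Working session

There is one attempt and no reset: what is moved stays moved. The work goes in short steps, Python scripts to look and compute and a shell command to move; the robot and the scene stay as the last step left them, time stands still between calls to the robot, and variables do not carry over. Pictures are saved under pics/ and viewed, at most 10 in all, crops included, and the job is handed in when it is done.

```bash
mkdir -p pics
python3 - <<'E'
from bench import telemetry,cams,robot
import cv2
for n in("scene","top"):
    cv2.imwrite(f"pics/{n}0.png",cams.camera(n)); print(n,cams.camera_info(n))
s=telemetry.get_state();print(s)
E
```

```text
scene {'fx': 346.45021142666525, 'fy': 346.45021142666525, 'cx': 252.4107530325018, 'cy': 192.92383680391956, 'origin': array([-0.03244387,  0.55778153,  0.59049472]), 'attitude': array([-0.40782988,  0.80093705, -0.38755307,  0.20488352])}
top {'fx': 392.9429457203857, 'fy': 392.9429457203857, 'cx': 252.16868256037233, 'cy': 197.74120501782278, 'origin': array([0.44725021, 0.17855686, 1.06944627]), 'attitude': array([ 0.70823099, -0.70498134,  0.03311878, -0.01770073])}
{'time': 0.1, 'qpos': array([-1.41740572e+00,  3.13348369e-01,  1.49835174e+00,  1.39837442e-05,
        1.33100050e+00, -2.23422425e-01]), 'qvel': array([ 1.89517451e-03, -6.73443023e-04, -1.35846631e-03,  2.58053156e-05,
        4.29533852e-04, -1.48780276e-03]), 'joint_torque': array([ 2.17190980e-03, -4.02813828e+01, -2.52646583e+01,  6.95247715e-02,
        3.41971766e-02, -6.11863584e-05]), 'eef_pos': array([ 0.1931251, -0.4879527,  0.2382452]), 'tool_rot': array([ 9.82304093e-01,  1.87292182e-01,  2.61809030e-05, -5.53403414e-04]), 'wrist_force': array([-0.21964817,  0.48652061,  0.66571058]), 'torque': array([ 0.00830475,  0.07704031, -0.02745981]), 'finger_force': 0.0, 'gripper_width': 1.0012341421722664}
```

View pics/top0.png

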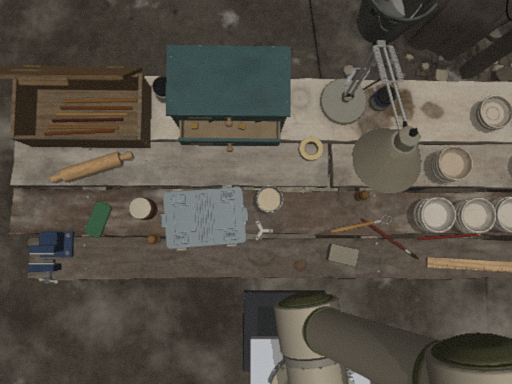

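View pics/scene0.png

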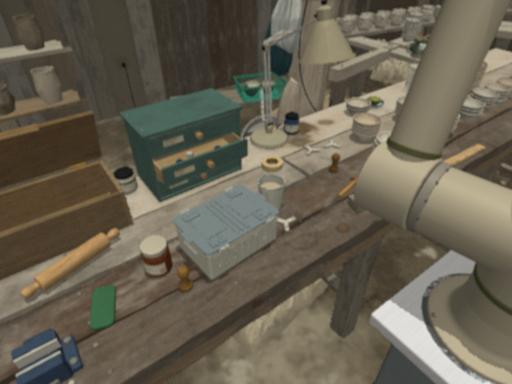

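The top view shows the lid at columns 163–246, rows 187–248, with the cup at (269,200), the jar at (142,208) and the stilt at (262,231). In the scene view the lid is around (228,218).

```bash
cat > h.py <<'E'
import numpy as np, cv2
from scipy.spatial.transform import Rotation as R
from bench import cams,telemetry
def ray(n,u,v):
    i=cams.camera_info(n); d=R.from_quat(i["attitude"]).apply([(u-i["cx"])/i["fx"],(v-i["cy"])/i["fy"],1]); return np.array(i["origin"]),d
def plane(n,u,v,z):
    o,d=ray(n,u,v); return o+d*(z-o[2])/d[2]
def tri(a,b):
    o1,d1=ray("top",*a);o2,d2=ray("scene",*b)
    s=np.linalg.lstsq(np.c_[d1,-d2],o2-o1,rcond=None)[0]
    p,q=o1+s[0]*d1,o2+s[1]*d2; return (p+q)/2,np.linalg.norm(p-q)
def proj(n,p):
    i=cams.camera_info(n); c=R.from_quat(i["attitude"]).inv().apply(np.array(p)-i["origin"]); return i["cx"]+i["fx"]*c[0]/c[2],i["cy"]+i["fy"]*c[1]/c[2]
E
python3 - <<'E'
from h import *
t=cv2.imread("pics/top0.png");s=cv2.imread("pics/scene0.png")
cv2.imwrite("pics/tc.png",cv2.resize(t[180:255,155:255],None,fx=8,fy=8,interpolation=cv2.INTER_CUBIC))
cv2.imwrite("pics/sc.png",cv2.resize(s[180:280,165:285],None,fx=6,fy=6,interpolation=cv2.INTER_CUBIC))
h=cv2.cvtColor(t,cv2.COLOR_BGR2HSV); print(h[217,175:240:10])
m=((h[...,0]>85)&(h[...,0]<125)&(h[...,1]>20)&(h[...,2]>90)).astype(np.uint8)*255
c,_=cv2.findContours(m[170:265,150:260],0,2); c=max(c,key=cv2.contourArea); print(cv2.boundingRect(c),cv2.minAreaRect(c))
E
```

```text
[[ 90  12 130]
 [ 95  21 135]
 [ 90  20 114]
 [ 99  19 134]
 [100  17 132]
 [101  20 137]
 [ 94  14 131]]
(47, 70, 7, 6) ((49.50000762939453, 73.00000762939453), (4.949747085571289, 4.949747085571289), 45.0)
```

View pics/tc.png

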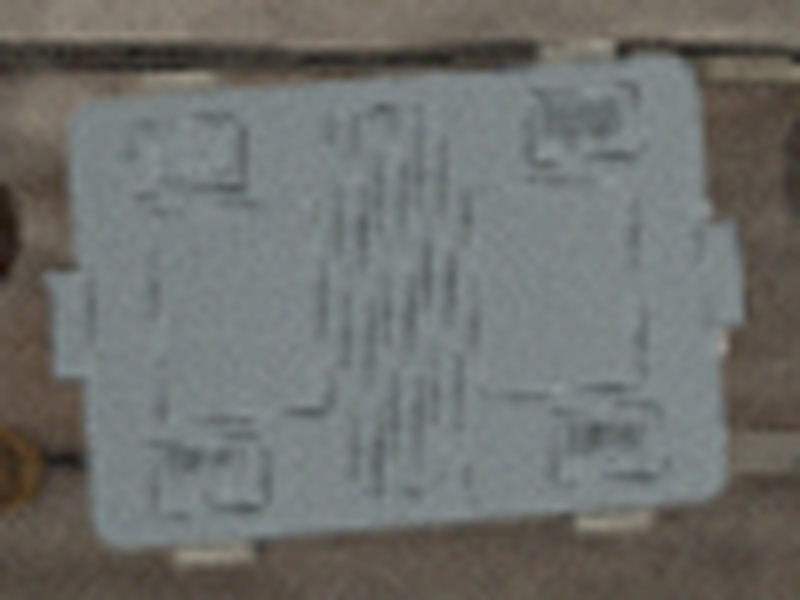

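View pics/sc.png

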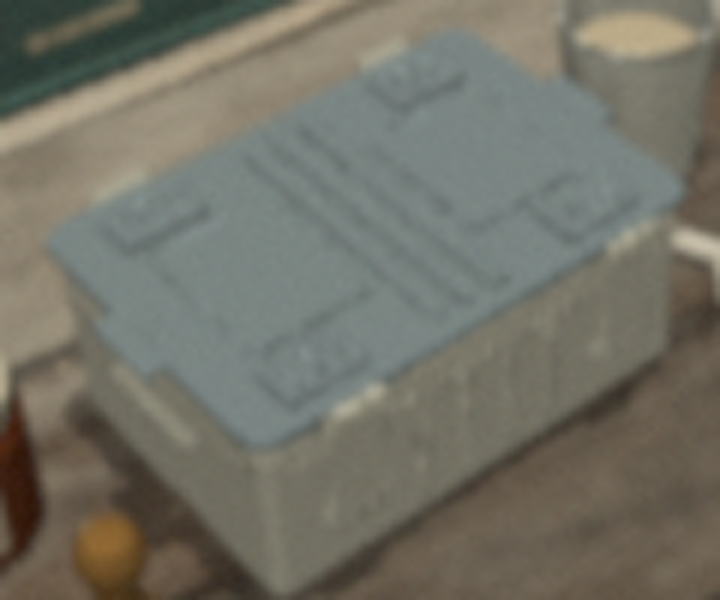

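The crops show the four ribbed pads. In the top crop they are at far-left (192,152), far-right (583,122), near-left (210,477) and near-right (607,440). In the scene crop they are at about (158,218), (417,77), (312,370) and (583,205).

Run:
```python
from h import *
T=dict(fl=(192,152),fr=(583,122),nl=(210,477),nr=(607,440));S=dict(fl=(158,218),fr=(417,77),nl=(312,370),nr=(583,205))
P={}
for k in T:
    a=((T[k][0]+.5)/8-.5+155,(T[k][1]+.5)/8-.5+180); b=((S[k][0]+.5)/6-.5+165,(S[k][1]+.5)/6-.5+180)
    p,e=tri(a,b); P[k]=plane("top",*a,.087); print(k,p.round(4),round(e,4),P[k].round(4))
c=sum(P.values())/4; dx=P['fl']+P['fr']-P['nl']-P['nr']; dy=P['fl']+P['nl']-P['fr']-P['nr']
yaw=(np.arctan2(dx[1],dx[0])*200+np.arctan2(-dy[0],dy[1])*248)/448
print(c,np.degrees(yaw),np.linalg.norm(dx)/2,np.linalg.norm(dy)/2)
r=R.from_euler('z',yaw)
for k,l in dict(fl=(.05,.062),fr=(.05,-.062),nl=(-.05,.062),nr=(-.05,-.062)).items(): print(k,(c+r.apply([*l,0])).round(4))
for n,u,v,z in(("cup",269,200,.079),("jar",142,208,.074),("stamp_b",152,239,.058),("block",343,255,.026),("stampa",363,196,.058)): print(n,plane("top",u,v,z).round(3))
s=telemetry.get_state(); print(R.from_quat(s['tool_rot']).as_matrix().round(3))
```

```text
fl [0.5147 0.3408 0.0818] 0.0025 [0.515  0.3411 0.087 ]
fr [0.5251 0.219  0.0844] 0.0008 [0.5251 0.2193 0.087 ]
nl [0.4138 0.3344 0.0821] 0.0004 [0.4141 0.3338 0.087 ]
nr [0.4258 0.211  0.0831] 0.0003 [0.4259 0.211  0.087 ]
[0.47003441 0.27625931 0.087     ] 4.818524169741134 0.10032346881573483 0.12278593186103307
fl [0.5146 0.3422 0.087 ]
fr [0.5251 0.2187 0.087 ]
nl [0.415  0.3338 0.087 ]
nr [0.4254 0.2103 0.087 ]
cup [0.513 0.114 0.079]
jar [0.492 0.435 0.074]
stamp_b [0.413 0.411 0.058]
block [ 0.372 -0.085  0.026]
stampa [ 0.526 -0.131  0.058]
[[ 0.93   0.368 -0.   ]
 [ 0.368 -0.93   0.001]
 [ 0.    -0.001 -1.   ]]
```

Run:
```python
from h import *
t=cv2.imread("pics/top0.png");s=cv2.imread("pics/scene0.png")
a=cv2.resize(t[100:160,160:295],None,fx=5.9,fy=5,interpolation=2)[:, :795]
b=cv2.resize(s[85:200,115:265],None,fx=5.3,fy=2.6,interpolation=2)
cv2.imwrite("pics/dr.png",np.vstack([a,b[:, :795]]))
```

```text
(no output)
```

View pics/dr.png

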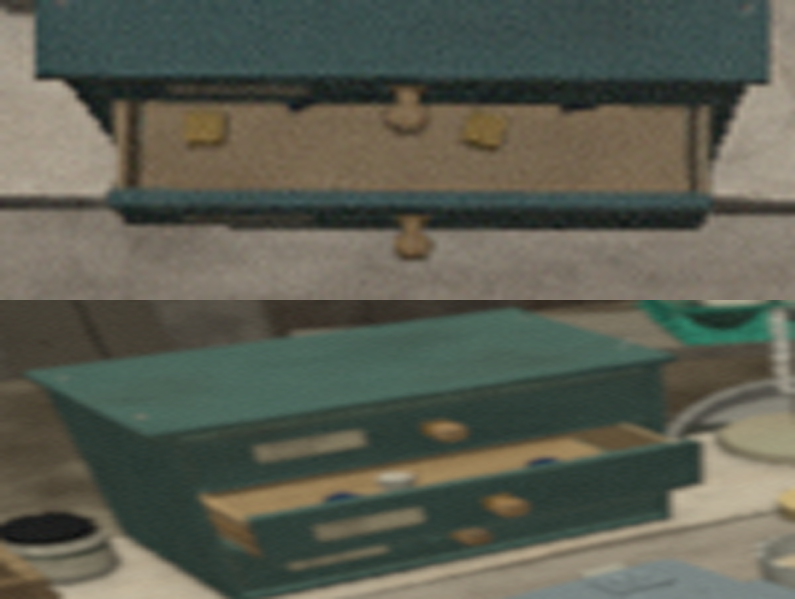

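```bash
python3 -m crank '{"turn":[[0,0,-0.098],[0,0,-0.098],[0,0,-0.097]],"offset":[[30,50,0],[30,50,0],[30,50,0]],"fingers":[0,0,0]}' 20
```

```text
time: 0.48
eef_pos: [0.2837, -0.3365, 0.2385]
tool_rot: [0.999, 0.04, -0.0, -0.0]
wrist_force: [0.4, -0.6, -0.1]
gripper_width: 0.685
finger_force: 0.0
```

The open drawer's knob is at top (229.8,148.4) and scene (210.3,163.8). Its right front corner is at top (280.7,140) and scene (247,138.8).

Run:
```python
from h import *
print(tri((229.8,148.4),(210.3,163.8)),tri((280.7,140),(247,138.8)))
```

```text
(array([0.63988271, 0.21425064, 0.1033495 ]), np.float64(0.0013694300972462656)) (array([0.65626181, 0.08870876, 0.12664455]), np.float64(0.0010689217374969685))
```

```bash
python3 -m crank '{"turn":[[0,0,0],[0,0,0],[0,0,0],[0,0,0],[0,0,0]],"offset":[[26,60,-10],[26,60,-10],[26,60,-10],[26,60,-10],[26,60,-10]],"fingers":[0,0,0,0,0]}'
```

```text
time: 1.1
eef_pos: [0.4064, -0.0528, 0.1912]
tool_rot: [0.999, 0.042, 0.0, 0.0]
wrist_force: [1.2, -0.6, 0.5]
gripper_width: 0.118
finger_force: 0.0
```

```bash
python3 -m crank '{"turn":[[0,0,0],[0,0,0],[0,0,0],[0,0,0],[0,0,0]],"offset":[[3,60,-10],[3,60,-10],[3,60,-20],[3,68,-20],[0,0,0]],"fingers":[0,0,0,0,0]}' ; python3 -m crank '{"turn":[[0,0,0],[0,0,0],[0,0,0],[0,0,0],[0,0,0]],"offset":[[3,60,-10],[3,60,-10],[3,60,-20],[2,60,-10],[0,0,0]],"fingers":[0,0,0,0,0]}'
```

```text
time: 1.72
eef_pos: [0.4158, 0.1874, 0.1407]
tool_rot: [0.999, 0.045, -0.001, -0.0]
wrist_force: [0.4, -0.2, -0.1]
gripper_width: 0.006
finger_force: 0.0out of range: row 4 has 68, outside -62.5 to 62.5
```

```bash
python3 -m crank '{"turn":[[0,0,0],[0,0,0],[0,0,0]],"offset":[[9,23,-15],[0,0,-25],[0,0,0]],"fingers":[0,0,0]}'
python3 - <<'E'
from h import *
cv2.imwrite("pics/s1.png",cv2.resize(cams.camera("scene")[130:280,155:305],None,fx=4,fy=4,interpolation=2))
s=telemetry.get_state();print(s['eef_pos'],s['wrist_force'])
E
```

```text
time: 2.1
eef_pos: [0.4253, 0.2064, 0.1007]
tool_rot: [0.999, 0.041, -0.002, 0.0]
wrist_force: [0.3, 0.6, 0.3]
gripper_width: 0.004
finger_force: 0.0
[0.42594325 0.20658209 0.1018345 ] [ 0.44520832 -0.50509773  0.58804149]
```

View pics/s1.png

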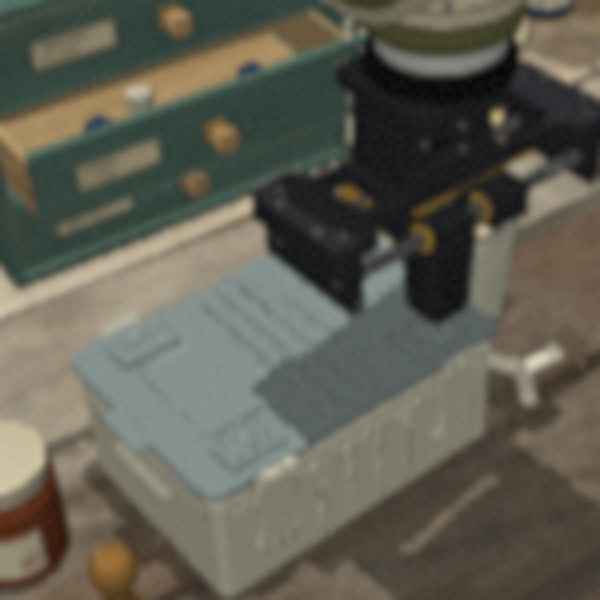

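The picture shows the closed fingers right over the near-right pad, clear of the catch. I'll press in small rows.

```bash
python3 -m crank '{"turn":[[0,0,0],[0,0,0],[0,0,0],[0,0,0]],"offset":[[0,3,-8],[0,0,-5],[0,0,-3],[0,0,0]],"fingers":[0,0,0,0]}'; python3 -m crank '{"turn":[[0,0,0],[0,0,0]],"offset":[[0,0,-4],[0,0,0]],"fingers":[0,0]}'
```

```text
time: 2.65
eef_pos: [0.4262, 0.2105, 0.0859]
tool_rot: [0.999, 0.042, 0.0, -0.0]
wrist_force: [0.9, 0.5, 0.1]
gripper_width: 0.003
finger_force: 0.2
time: 2.9
eef_pos: [0.4259, 0.2105, 0.0817]
tool_rot: [0.999, 0.042, -0.0, -0.0]
wrist_force: [0.3, -0.4, 0.2]
gripper_width: 0.002
finger_force: 0.0
```

```bash
for i in 1; do python3 -m crank '{"turn":[[0,0,0],[0,0,0]],"offset":[[0,0,-3],[0,0,0]],"fingers":[0,0]}'; done;  python3 - <<'E'
from h import *
cv2.imwrite("pics/s2.png",cv2.resize(cams.camera("scene")[170:250,195:305],None,fx=7,fy=7,interpolation=2))
E
```

```text
time: 3.15
eef_pos: [0.4258, 0.2105, 0.0785]
tool_rot: [0.999, 0.042, -0.0, 0.0]
wrist_force: [-0.2, -0.7, 0.4]
gripper_width: 0.006
finger_force: 0.4
```

View pics/s2.png

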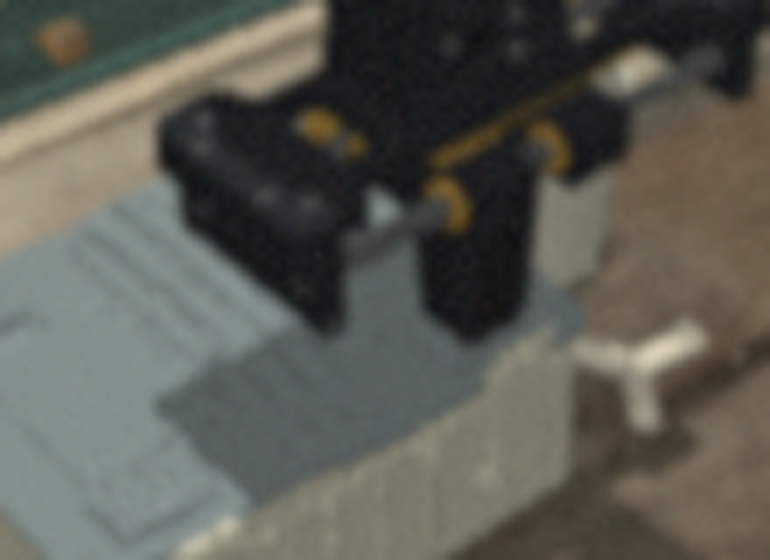

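The fingers are close above the lid pad, but there is no contact force yet. I'll keep going down in small rows.

```bash
python3 -m crank '{"turn":[[0,0,0],[0,0,0]],"offset":[[0,0,-2],[0,0,0]],"fingers":[0,0]}'
python3 - <<'E'
from h import *
s=telemetry.get_state();p=s['eef_pos'];print(proj("scene",p),proj("scene",p+[-.009,0.017,0]),s['wrist_force'],s['joint_torque'])
E
```

```text
time: 3.45
eef_pos: [0.426, 0.2106, 0.0778]
tool_rot: [0.999, 0.042, 0.0, -0.0]
wrist_force: [-5.8, -1.4, 15.0]
gripper_width: 0.004
finger_force: 7.7
(np.float64(261.7405538602234), np.float64(215.4293812985797)) (np.float64(257.98185157306136), np.float64(220.73679196166702)) [-5.84272906 -1.35330308 14.97844514] [-7.45221768e-01 -3.22553337e+01 -1.79560876e+01 -1.30020030e-02
 -1.37594920e+00  4.64147626e-03]
```

```bash
python3 -m crank '{"turn":[[0,0,0],[0,0,0],[0,0,0],[0,0,0]],"offset":[[0,0,20],[0,0,30],[-60,-60,20],[-30,-60,0]],"fingers":[0,0,0,0]}'
python3 - <<'E'
from h import *
a=cv2.imread("pics/scene0.png");b=cams.camera("scene");cv2.imwrite("pics/scene1.png",b)
f=lambda i:cv2.resize(i[180:280,165:285],None,fx=3.3,fy=5,interpolation=2)
f=lambda i:cv2.resize(i[180:260,165:285],None,fx=3.3,fy=6,interpolation=2)
cv2.imwrite("pics/cmp.png",np.hstack([f(a),f(b)]))
E
```

```text
time: 3.95
eef_pos: [0.3539, 0.111, 0.1416]
tool_rot: [0.999, 0.043, 0.001, 0.0]
wrist_force: [1.1, -0.1, -0.2]
gripper_width: 0.003
finger_force: 0.0
```

View pics/cmp.png

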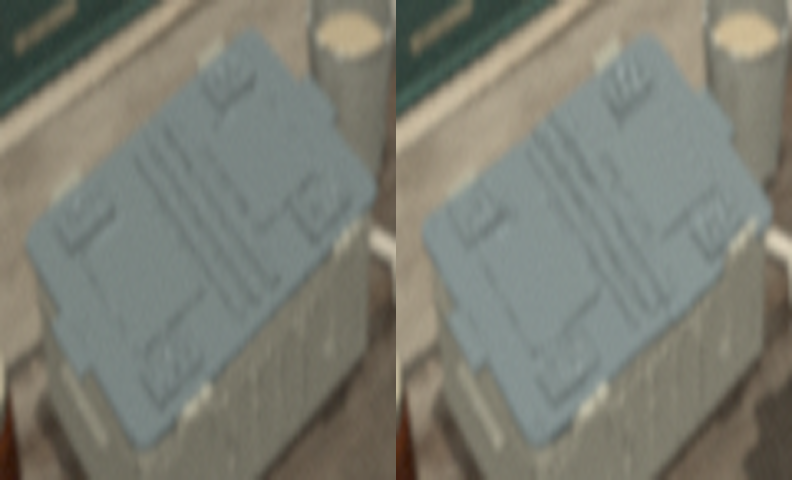

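The comparison shows the near-right pad and corner about 4 px lower (crop y 190 to 213), and its catch now stands above the lid. So that corner is shut and the other three are unchanged. Next is near-left.

```bash
python3 -m crank '{"turn":[[0,0,0],[0,0,0],[0,0,0],[0,0,0],[0,0,0]],"offset":[[16,60,0],[20,60,0],[20,60,0],[23,60,-20],[0,3,-25]],"fingers":[0,0,0,0,0]}'; python3 -m crank '{"turn":[[0,0,0]],"offset":[[0,0,0]],"fingers":[0]}'
```

```text
time: 4.62
eef_pos: [0.4324, 0.3518, 0.0965]
tool_rot: [0.999, 0.043, 0.001, -0.0]
wrist_force: [0.2, -1.0, -0.6]
gripper_width: 0.005
finger_force: 0.0
time: 4.75
eef_pos: [0.4307, 0.3487, 0.0956]
tool_rot: [0.999, 0.042, -0.002, 0.001]
wrist_force: [-0.1, 0.1, -0.3]
gripper_width: 0.0
finger_force: 0.0
```

```bash
python3 -m crank '{"turn":[[0,0,0],[0,0,0],[0,0,0]],"offset":[[-16,-15,0],[0,0,0],[0,0,-4]],"fingers":[0,0,0]}'; for i in 1; do python3 -m crank '{"turn":[[0,0,0]],"offset":[[0,0,-3]],"fingers":[0]}';  python3 -m crank '{"turn":[[0,0,0]],"offset":[[0,0,-3]],"fingers":[0]}';  python3 -m crank '{"turn":[[0,0,0]],"offset":[[0,0,-3]],"fingers":[0]}'; done
```

```text
time: 5.12
eef_pos: [0.4168, 0.334, 0.0945]
tool_rot: [0.999, 0.042, 0.001, -0.0]
wrist_force: [0.1, 0.5, 0.2]
gripper_width: 0.005
finger_force: 0.0
time: 5.25
eef_pos: [0.4163, 0.334, 0.0905]
tool_rot: [0.999, 0.042, 0.0, -0.0]
wrist_force: [0.2, 0.5, -0.4]
gripper_width: 0.003
finger_force: 0.0
time: 5.38
eef_pos: [0.4161, 0.3339, 0.0872]
tool_rot: [0.999, 0.042, -0.0, -0.0]
wrist_force: [-0.5, 0.4, -0.5]
gripper_width: 0.004
finger_force: 0.0
time: 5.5
eef_pos: [0.4163, 0.3341, 0.0845]
tool_rot: [0.999, 0.042, 0.0, -0.0]
wrist_force: [1.2, 0.2, 7.0]
gripper_width: 0.007
finger_force: 3.4
```

```bash
R1() { :; }; python3 -m crank '{"turn":[[0,0,0],[0,0,0]],"offset":[[0,0,-3],[0,0,-2]],"fingers":[0,0]}';python3 -m crank '{"turn":[[0,0,0]],"offset":[[0,0,-3]],"fingers":[0]}';python3 -m crank '{"turn":[[0,0,0]],"offset":[[0,0,-3]],"fingers":[0]}';python3 -m crank '{"turn":[[0,0,0]],"offset":[[0,0,-1]],"fingers":[0]}'
```

```text
time: 5.75
eef_pos: [0.416, 0.334, 0.0794]
tool_rot: [0.999, 0.042, 0.0, -0.0]
wrist_force: [0.1, 0.0, -0.6]
gripper_width: 0.005
finger_force: 0.0
time: 5.88
eef_pos: [0.416, 0.334, 0.0772]
tool_rot: [0.999, 0.042, 0.0, -0.0]
wrist_force: [-9.8, -5.6, 30.9]
gripper_width: 0.01
finger_force: 15.6
time: 6.0
eef_pos: [0.4161, 0.334, 0.0768]
tool_rot: [0.999, 0.042, 0.001, 0.0]
wrist_force: [-18.8, -11.8, 55.3]
gripper_width: 0.007
finger_force: 27.4
time: 6.12
eef_pos: [0.4162, 0.334, 0.0767]
tool_rot: [0.999, 0.042, 0.001, -0.0]
wrist_force: [-18.6, -11.9, 53.3]
gripper_width: 0.005
finger_force: 26.6
```

Near-left snapped: there was 7 N at 84 mm, none at 79 mm, and it bottomed at 77 mm. Next is far-left.

```bash
python3 -m crank '{"turn":[[0,0,0],[0,0,0],[0,0,0],[0,0,0],[0,0,0]],"offset":[[0,0,30],[49,4,0],[49,4,0],[0,0,0],[0,0,-10]],"fingers":[0,0,0,0,0]}'; python3 -m crank '{"turn":[[0,0,0],[0,0,0]],"offset":[[0,0,-4],[0,0,0]],"fingers":[0,0]}'
```

```text
time: 6.75
eef_pos: [0.5133, 0.3419, 0.0921]
tool_rot: [0.999, 0.042, -0.0, -0.0]
wrist_force: [1.0, -0.3, 0.1]
gripper_width: 0.005
finger_force: 0.0
time: 7.0
eef_pos: [0.513, 0.342, 0.0882]
tool_rot: [0.999, 0.042, -0.0, 0.0]
wrist_force: [0.9, -0.9, -0.3]
gripper_width: 0.003
finger_force: 0.0
```

```bash
python3 -m crank '{"turn":[[0,0,0]],"offset":[[0,0,-3]],"fingers":[0]}';python3 -m crank '{"turn":[[0,0,0]],"offset":[[0,0,-3]],"fingers":[0]}';python3 -m crank '{"turn":[[0,0,0]],"offset":[[0,0,-3]],"fingers":[0]}';python3 -m crank '{"turn":[[0,0,0]],"offset":[[0,0,-3]],"fingers":[0]}';python3 -m crank '{"turn":[[0,0,0]],"offset":[[0,0,-2]],"fingers":[0]}'
```

```text
time: 7.12
eef_pos: [0.5138, 0.3421, 0.0859]
tool_rot: [0.999, 0.042, 0.0, -0.0]
wrist_force: [-0.3, -0.0, -0.5]
gripper_width: 0.005
finger_force: 0.0
time: 7.25
eef_pos: [0.5139, 0.342, 0.0827]
tool_rot: [0.999, 0.042, 0.0, -0.0]
wrist_force: [-1.8, -0.1, 7.8]
gripper_width: 0.004
finger_force: 4.0
time: 7.38
eef_pos: [0.514, 0.3421, 0.0804]
tool_rot: [0.999, 0.042, 0.001, -0.0]
wrist_force: [0.1, 0.6, 0.3]
gripper_width: 0.007
finger_force: 0.0
time: 7.5
eef_pos: [0.5142, 0.342, 0.0768]
tool_rot: [0.999, 0.042, 0.001, -0.0]
wrist_force: [0.8, -2.2, 6.7]
gripper_width: 0.005
finger_force: 3.6
time: 7.62
eef_pos: [0.5143, 0.3419, 0.0763]
tool_rot: [0.999, 0.042, 0.001, -0.0]
wrist_force: [-8.4, -5.0, 26.8]
gripper_width: 0.005
finger_force: 13.3
```

Far-left snapped. Far-right is next, at +11, −123 mm.

```bash
python3 -m crank '{"turn":[[0,0,0],[0,0,0],[0,0,0],[0,0,0],[0,0,0]],"offset":[[0,0,28],[4,-42,0],[4,-42,0],[3,-39,0],[0,0,0]],"fingers":[0,0,0,0,0]}'; python3 -m crank '{"turn":[[0,0,0],[0,0,0],[0,0,0]],"offset":[[0,0,-8],[0,0,-5],[0,0,0]],"fingers":[0,0,0]}'
```

```text
time: 8.25
eef_pos: [0.5251, 0.2169, 0.1023]
tool_rot: [0.999, 0.04, -0.0, 0.0]
wrist_force: [0.1, 0.9, 0.4]
gripper_width: 0.004
finger_force: 0.0
time: 8.62
eef_pos: [0.5244, 0.2195, 0.0887]
tool_rot: [0.999, 0.042, -0.001, 0.0]
wrist_force: [0.1, 0.3, -0.7]
gripper_width: 0.003
finger_force: 0.0
```

```bash
python3 -m crank '{"turn":[[0,0,0]],"offset":[[0,0,-3]],"fingers":[0]}';python3 -m crank '{"turn":[[0,0,0]],"offset":[[0,0,-3]],"fingers":[0]}';python3 -m crank '{"turn":[[0,0,0]],"offset":[[0,0,-3]],"fingers":[0]}';python3 -m crank '{"turn":[[0,0,0]],"offset":[[0,0,-3]],"fingers":[0]}'
```

```text
time: 8.75
eef_pos: [0.5249, 0.2193, 0.0865]
tool_rot: [0.999, 0.042, 0.0, -0.0]
wrist_force: [-0.3, 0.1, -0.7]
gripper_width: 0.005
finger_force: 0.0
time: 8.88
eef_pos: [0.5249, 0.2191, 0.0834]
tool_rot: [0.999, 0.042, 0.0, -0.0]
wrist_force: [-0.5, -0.1, 2.2]
gripper_width: 0.001
finger_force: 1.2
time: 9.0
eef_pos: [0.525, 0.219, 0.0811]
tool_rot: [0.999, 0.042, 0.0, -0.0]
wrist_force: [-3.6, -0.3, 9.5]
gripper_width: 0.002
finger_force: 4.8
time: 9.12
eef_pos: [0.525, 0.2189, 0.0775]
tool_rot: [0.999, 0.042, 0.0, -0.0]
wrist_force: [0.5, -0.5, 2.3]
gripper_width: 0.006
finger_force: 1.1
```

```bash
python3 -m crank '{"turn":[[0,0,0],[0,0,0]],"offset":[[0,0,-3],[0,0,0]],"fingers":[0,0]}'; python3 -m crank '{"turn":[[0,0,0],[0,0,0],[0,0,0],[0,0,0]],"offset":[[0,0,28],[-50,-5,0],[-50,-4,0],[0,0,0]],"fingers":[0,0,0,0]}';  python3 -m crank '{"turn":[[0,0,0],[0,0,0],[0,0,0],[0,0,0]],"offset":[[0,0,-13],[0,0,-5],[0,0,-3],[0,0,0]],"fingers":[0,0,0,0]}'
```

```text
time: 9.38
eef_pos: [0.5251, 0.2189, 0.0764]
tool_rot: [0.999, 0.042, 0.0, 0.0]
wrist_force: [-7.8, -2.0, 19.2]
gripper_width: 0.006
finger_force: 9.5
time: 9.88
eef_pos: [0.4219, 0.2098, 0.1021]
tool_rot: [0.999, 0.042, -0.001, 0.0]
wrist_force: [1.0, -0.7, 0.6]
gripper_width: 0.001
finger_force: 0.0
time: 10.38
eef_pos: [0.4251, 0.2098, 0.0811]
tool_rot: [0.999, 0.042, -0.0, 0.0]
wrist_force: [-0.6, 0.6, 0.2]
gripper_width: 0.006
finger_force: 0.0
```

```bash
python3 -m crank '{"turn":[[0,0,0],[0,0,0]],"offset":[[0,0,-3],[0,0,0]],"fingers":[0,0]}'; python3 -m crank '{"turn":[[0,0,0],[0,0,0]],"offset":[[0,0,-3],[0,0,0]],"fingers":[0,0]}'; python3 -m crank '{"turn":[[0,0,0],[0,0,0],[0,0,0],[0,0,0],[0,0,0]],"offset":[[0,0,40],[0,0,50],[-20,-60,10],[-20,-60,0],[-20,-60,0]],"fingers":[0,0,0,0,0]}'; python3 -m crank '{"turn":[[0,0,0],[0,0,0]],"offset":[[-20,-60,0],[0,0,0]],"fingers":[0,0]}'
python3 - <<'E'
from h import *
a=cv2.imread("pics/scene0.png");b=cams.camera("scene");t=cams.camera("top");t0=cv2.imread("pics/top0.png")
f=lambda i:cv2.resize(i[180:260,165:285],None,fx=3.3,fy=3.3,interpolation=2)
g=lambda i:cv2.resize(i[180:260,130:290],None,fx=2.475,fy=3.3,interpolation=2)
cv2.imwrite("pics/cmp2.png",np.vstack([np.hstack([f(a),f(b)]),np.hstack([g(t0),g(t)])]))
E
```

```text
time: 10.62
eef_pos: [0.4248, 0.2099, 0.0784]
tool_rot: [0.999, 0.042, -0.0, 0.0]
wrist_force: [0.4, -0.1, 0.4]
gripper_width: 0.004
finger_force: 0.0
time: 10.88
eef_pos: [0.4251, 0.2099, 0.0764]
tool_rot: [0.999, 0.042, 0.0, -0.0]
wrist_force: [-3.3, -1.6, 10.9]
gripper_width: 0.003
finger_force: 5.6
time: 11.5
eef_pos: [0.365, 0.0313, 0.1755]
tool_rot: [0.999, 0.042, 0.001, 0.0]
wrist_force: [1.3, -1.0, 0.0]
gripper_width: 0.002
finger_force: 0.0
time: 11.75
eef_pos: [0.3454, -0.0299, 0.1755]
tool_rot: [0.999, 0.038, 0.0, 0.0]
wrist_force: [-0.0, 0.3, -0.7]
gripper_width: 0.004
finger_force: 0.0
```

View pics/cmp2.png

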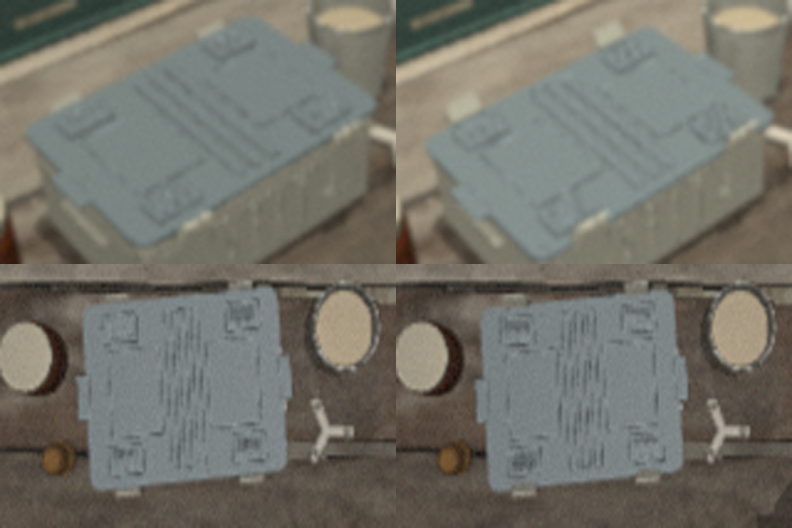

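All four corners sit lower, and all four catches stand above the lid edge. The jar, stamp, cup and stilt have not moved.

```bash
python3 -c "
from bench import robot; print(robot.job_done())"
```

```text
the job is handed in; nothing more can be done
None
```

The lid is pressed shut: all four corners have snapped past their catches, each pad bottoms at 76–77 mm, and I handed the job in at about 12 s with the arm clear and the jar, stamp, cup and stilt next to the box where they were.

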